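# Weigh two plug-in relays and seat the complete one

## Robot

A 6-joint arm with a two-finger parallel gripper is mounted at the origin on the work surface. World frame = base frame: x ahead of the robot, y to its left, z up, the work surface at z = 0. Lengths are in mm, angles in rad, forces in N, time in s.
With the tool pointing down it reaches from about 375 to 900 mm from the base axis. Payload 3.1 kg.
Tool frame: the origin (TCP) lies at the centre of the arm's flange, where the gripper is bolted on; the fingertips stand 182 mm ahead of it and the grasp point (between the pads) lies 164 mm ahead of it (r.grip_point_offset is the distance from the TCP to the grasp point, in mm); z points along the fingers, x is the direction in which the jaws open and shut, and the axes are right-handed (so a half turn about z gives the same grasp; the last joint's range is limited). The gripper opens to 87 mm and grips with 3 to 60 N. Pads are 19 mm wide; open, the fingers measure 117 mm over their backs; the gripper's body (75 mm by 190 mm) begins 51 mm behind the grasp point.
Start: joints at [-1.415, 0.527, 1.433, -0, 1.181, -0.178], TCP at [205.385, -590.267, 404.748] pointing down, gripper open.
Joint ranges: [-3.08, 3.08], [-0.75, 2.2], [0.22, 2.44], [-1.43, 4.57], [0, 2.65], [-2.85, 2.85]. Speed limits (rad/s): [2.79, 2.79, 3.14, 3.14, 3.14, 3.14].

## Interface

Orientations are given as [roll, pitch, yaw] about the fixed x, y, z axes, in that order (R = Rz(yaw) Ry(pitch) Rx(roll)).
In Python, from station import status, get_image, camera_params, workorder, r gives the robot as it stands.
- The arm moves only by the tool apply_moves, never from a script. Its argument "commands" is a list of rows, each a list of 5 numbers: the finger opening in cm, from 0 to 8.7, then the shift along the tool's x, y, z in cm, then the turn about the tool's z in degrees. A call has 1 to 8 rows; each row is the pose to reach, as a shift and turn from the pose commanded when the call began, along the tool's axes at that moment; what a row does not reach only later rows make up. A row lasts 1/12 s, in which the tool goes at most 41.7 mm and 7.16 degrees, less where a joint would pass 70% of its speed; a pose out of reach is approached as far as the arm can. A call with a gripper value outside its range is refused whole. The fingers move at their own pace and stop on an object; "force" is the grip in N (left out, the last holds). Time passes only in rows, so rows that repeat a pose let the fingers close. It gives the time, the measured TCP pose, the force and the opening at its end, in the units of the state.
- status.read_state(): the state, without advancing time (a new reading comes with each control period).
- get_image(name): name is "scene" or "top" or "wrist"; returns the picture (400x640x3 uint8, blue, green, red); there is no depth.
- camera_params(name): a dict with "fx", "fy", "cx", "cy" (pixels), "k1" (the pictures are not rectified: a ray, as slopes to the right and down, at radius r is drawn at 1 + k1 r^2 times it, then the intrinsics apply), "origin" and "rotation" of the camera in the world. Camera axes: x right, y up, looking along -z (the intrinsics and any distortion apply to the point x, -y, -z); pixel columns grow to the right and rows downward; lengths in mm; the calibration is good to about 2 mm. A picture is of the moment at which its call begins: read the wrist's pose just before it. camera_params takes no time and is no camera call; for the wrist camera it gives the pose at the moment of the call.
- workorder.finish_job(): hands the job in, once; it reports no verdict.
The state is a dict: "t": time; "qpos": joint angles; "joint_velocities": joint speeds; "joint_torque": joint torques, N m; "tool_pos": TCP position; "orientation": TCP orientation; "ft_force": force on the tool from outside, world axes, zero at the start; "torque": the same for the moment, N m; "finger_gap": finger opening in mm.
Only numpy, scipy, OpenCV 4.12 (cv2) and the standard library are available. Lean on these libraries where they do the work, as an engineer would, in place of code of your own. Each camera call takes 0.05 s, during which the arm holds its last target. There are 200 camera calls.

## Task

One of the two look-alike sealed relays has no coil inside and so is the lighter. Set one of them gently on the empty pan of the balance, let go and see which way the beam settles; then plug the heavy relay into the socket, pressing it down firmly but not hard (about 15 N, never 25 N) until the stiff contact plate under it is fully down, and stand the light relay upright in the return tray. Leave the other things on the bench where they are.

Things in the scene. Friction and masses are not known exactly. Their poses are not given: they have to be found in the camera images.
- relay_a_center (a point): centre (half-way up) of relay A, one of two look-alike sealed plug-in relays standing on the bench: white upright box 44 (its x) x 36 (y) x 72 high (z), underside 36 below this point, bottom edges stepped in 3 over the last 4. One is complete (about 330 g), the other lacks its coil (about 150 g); which one differs each time, unseen. Fits the socket either way round.
- relay_b_center (a point): centre (half-way up) of relay B, one of two look-alike sealed plug-in relays standing on the bench: white upright box 44 (its x) x 36 (y) x 72 high (z), underside 36 below this point, bottom edges stepped in 3 over the last 4. One is complete (about 330 g), the other lacks its coil (about 150 g); which one differs each time, unseen. Fits the socket either way round.
- pan_top (a point): middle of the flat top of the balance's empty load pan: steel disc 100 across, always level, about 120 above the bench when empty; it can sink 33 to its lower stop. The other pan, 220 away, carries a fixed brass weight of 240 g, midway between the two relays. Delicate: no more than 12 N on the pan
- beam (a joint): tilt of the balance beam, rad: -0.15 (load pan up on its stop) when the pan is empty or holds something lighter than the weight, +0.15 (load pan down on its stop) when it holds something heavier; 0 is level. It settles within about a second of letting go
- socket_mouth (a point): middle of the mouth of the socket's well, level with the top of the fixed black block (90 x 84, 45 high). x, y: along the well's long and short sides (46.4 x 38.4, 1.2 clear round a relay), z up. A relay meets the contact plate (joint carriage) 8 to 20 below the mouth; that depth is set anew for each job and not measured; the plate must go another 5 down
- carriage (a joint): travel of the contact plate in the socket, m: 0 up (start), 0.005 fully down on its firm stop (about 20 N per mm of give); it stays where it is pushed. It moves at about 6 N (a relay's own weight does not move it); 12 to 18 N brings it surely home; 25 N or more on the socket damages it
- tray: open grey return tray fixed to the bench, 130 (x) x 120 (y) outside, 25 high, walls and floor 4 thick; origin at the centre of its underside
- screwdriver: screwdriver, 170 long, red handle, lying on the bench; not to be disturbed; origin under it
- gland: small brass cable gland, 22 across, 22 high; not to be disturbed; origin under it
- breaker: small white circuit breaker lying on its side, about 110 x 70 x 18; not to be disturbed; origin under it
- terminal: grey terminal block, 60 x 45 x 13; not to be disturbed; origin under it
- rail_offcut: 150 x 35 x 7 offcut of steel mounting rail; not to be disturbed; origin under it
- bushing: black plastic ring, 40 across, 14 high; not to be disturbed; origin under it
There are look-alikes about, which are no part of the job. Leave any blue or yellow look-alike of the part that bears relay_a_center alone.

How it is judged (in metres and radians):
On the way:
1. one relay stands on the load pan by itself, let go, and the beam has settled (((horizontal distance between relay_a_center and pan_top below 0.032 m and contact force between relay_a and load_pan above 0.6 N and contact force between relay_a and the fingers below 0.05 N and angle between relay_a_center's own z axis and vertical below 0.15 rad and velocity of joint beam between -0.05 and 0.05 rad/s) or (horizontal distance between relay_b_center and pan_top below 0.032 m and contact force between relay_b and load_pan above 0.6 N and contact force between relay_b and the fingers below 0.05 N and angle between relay_b_center's own z axis and vertical below 0.15 rad and velocity of joint beam between -0.05 and 0.05 rad/s))), for 0.4 s.
At the end, for the whole second after the job is handed in: heavy relay upright in the socket (within 3 mm of centre, 12 mm or more deep) on the contact plate, which is at least 4.3 of its 5 mm down; light relay upright within 0.1 rad on the tray floor, within 45 mm (x) and 40 mm (y) of its centre; both at rest and let go (((horizontal distance between relay_a_center and socket_mouth below 0.003 m and z of relay_a_center in the frame of socket_mouth below 0.024 m and angle between relay_a_center's own z axis and vertical below 0.06 rad and value of joint carriage above 0.0043 m and contact force between relay_a and socket above 1 N and linear speed of each of relay_a, relay_b below 0.02 m/s and x of relay_b_center in the frame of tray between -0.045 and 0.045 m and y of relay_b_center in the frame of tray between -0.04 and 0.04 m and angle between relay_b_center's own z axis and vertical below 0.1 rad and contact force between relay_b and tray between 0.6 and 2.3 N) or (horizontal distance between relay_b_center and socket_mouth below 0.003 m and z of relay_b_center in the frame of socket_mouth below 0.024 m and angle between relay_b_center's own z axis and vertical below 0.06 rad and value of joint carriage above 0.0043 m and contact force between relay_b and socket above 1 N and linear speed of each of relay_b, relay_a below 0.02 m/s and x of relay_a_center in the frame of tray between -0.045 and 0.045 m and y of relay_a_center in the frame of tray between -0.04 and 0.04 m and angle between relay_a_center's own z axis and vertical below 0.1 rad and contact force between relay_a and tray between 0.6 and 2.3 N))); the robot touches nothing.
It fails at once if the socket is loaded with more than 25 N (contact force between anything else and socket above 25 N).
It fails at once if the balance pan is loaded with more than 12 N (contact force between anything else and load_pan above 12 N).
It fails at once if something else on the bench is moved by more than 30 mm (distance of any of screwdriver, gland, breaker, terminal, rail_offcut, bushing from where it was at the start of the episode above 0.03 m).
It also fails if it takes over 72 s, if anything falls off the work surface, if the arm or the gripper's body presses on something with over 40 N, if the wrist force passes 120 N, or if a joint passes its speed limit or range.

## Working session

There is one attempt and no reset: what is moved stays moved. The work goes in short steps, Python scripts to look and compute and a tool call to move; the robot and the scene stay as the last step left them, time stands still between calls to the robot, and variables do not carry over. Pictures are saved under pics/ and viewed, about 8 in all and at most 12, crops included, and the job is handed in when it is done.

Besides the shell and the picture viewer there is one more tool, called after ">>>" by a JSON object that holds its "op" and its "data". apply_moves: Moves the arm, as the interface text tells. Its arguments: {"type":"object","properties":{"commands":{"type":"array"},"force":{"type":"number"}},"required":["commands"]}

```bash
ls; mkdir -p pics; python3 - <<'E'
from station import status,get_image,camera_params,r
import cv2
print(status.read_state())
for n in("scene","top"):
    im=get_image(n); cv2.imwrite(f"pics/{n}0.png",im); print(n,camera_params(n))
E
```

```text
pics
{'t': 0.0, 'qpos': array([-1.41452456e+00,  5.28453674e-01,  1.43389120e+00, -3.95125984e-05,
        1.18138214e+00, -1.78530871e-01]), 'joint_velocities': array([-0.0005539 , -0.00052662,  0.00209023,  0.00192527,  0.00163848,
        0.00036821]), 'joint_torque': array([ 1.08555818e-03, -4.40039599e+01, -1.76593137e+01,  6.32715784e-02,
        5.82675543e-02, -1.58109542e-04]), 'tool_pos': array([ 205.31559825, -589.95296643,  403.7824185 ]), 'orientation': array([-3.14124957e+00,  2.10692266e-03, -1.23597829e+00]), 'ft_force': array([ 0.38445323,  0.55632598, -0.39704288]), 'torque': array([ 0.03142308, -0.00706599, -0.03321575]), 'finger_gap': 86.99715140673737}
scene {'fx': 421.0444286712509, 'fy': 421.0444286712509, 'cx': 319.5447931209113, 'cy': 193.64520419466436, 'k1': 0.00878645994779138, 'origin': array([1162.03205359,   68.51704285,  825.55128105]), 'rotation': array([0.6777697 , 0.0129036 , 1.68493002])}
top {'fx': 437.6163806210595, 'fy': 437.6163806210595, 'cx': 322.53136838398683, 'cy': 201.31912730556223, 'k1': -0.1239892273697439, 'origin': array([ 414.57562947,  -20.48170654, 1115.02750548]), 'rotation': array([ 0.12381279,  0.01147287, -1.56652301])}
```

View pics/scene0.png

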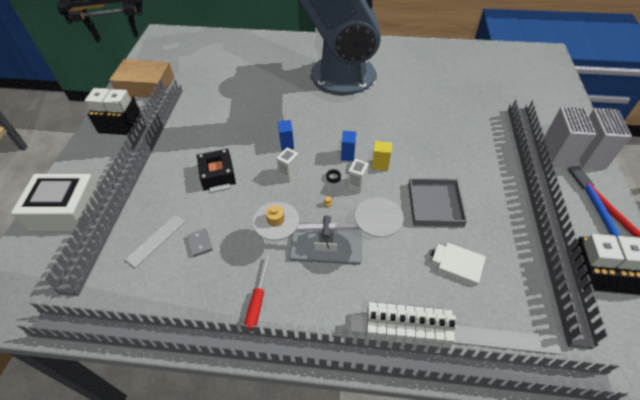

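View pics/top0.png

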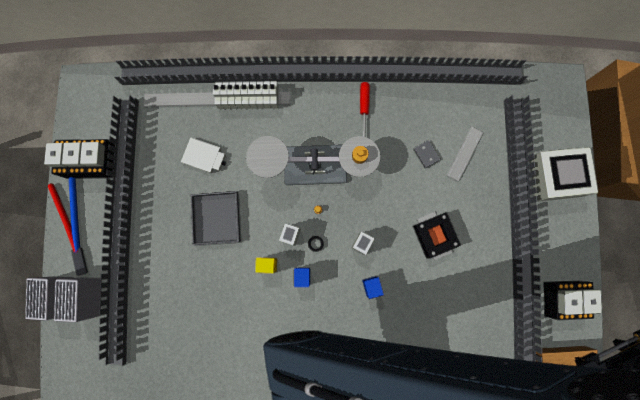

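Top view: white relays at (289,234) and (364,242); blue look-alikes at (302,277) and (372,288) and a yellow one at (265,265) are to be left alone. Empty pan (267,157), weight pan (360,155), tray (216,218), socket (437,236). I'll check with one close crop.

```bash
cat > h.py <<'E'
import numpy as np, cv2
from scipy.spatial.transform import Rotation as Ro
from station import status,get_image,camera_params,r
def RR(p): return Ro.from_euler('xyz',p).as_matrix()
def world(P,uv,z):
    x,y=(uv[0]-P['cx'])/P['fx'],(uv[1]-P['cy'])/P['fy']
    a,b=x,y
    for _ in range(20):
        k=1+P['k1']*(a*a+b*b); a,b=x/k,y/k
    d=RR(P['rotation'])@np.array([a,-b,-1]); o=np.array(P['origin'])
    return o+d*(z-o[2])/d[2]
def pix(P,X):
    c=RR(P['rotation']).T@(np.array(X,float)-P['origin'])
    a,b=c[0]/-c[2],-c[1]/-c[2]; k=1+P['k1']*(a*a+b*b)
    return np.array([P['cx']+P['fx']*a*k,P['cy']+P['fy']*b*k])
def tool(dx):
    "world shift mm -> tool axes cm"
    s=status.read_state(); return RR(s['orientation']).T@np.array(dx)/10
E
python3 - <<'E'
from h import *
P=camera_params("top")
for n,uv,z in[("relay1",(289,234),72),("relay2",(364,242),72),("pan",(267,157),120),("wt pan",(360,155),87),("tray",(216,218),25),("socket",(437,236),45),("gland",(318,209),22),("bush",(316,243),14),("yel",(265,265),70),("blue",(302,277),70)]: print(n,world(P,uv,z).round(),pix(camera_params("scene"),world(P,uv,z)).round())
im=cv2.imread("pics/top0.png")
c=cv2.resize(im[195:305,180:330][:, :],None,fx=4,fy=4,interpolation=cv2.INTER_CUBIC)
d=cv2.resize(im[195:305,330:480],None,fx=4,fy=4,interpolation=cv2.INTER_CUBIC)
cv2.imwrite("pics/crop.png",cv2.resize(im[200:300,180:470],None,fx=2.75,fy=2.75,interpolation=cv2.INTER_CUBIC))
E
```

```text
relay1 [466.  72.  72.] [358. 166.]
relay2 [ 447. -107.   72.] [286. 155.]
pan [642. 121. 120.] [378. 215.]
wt pan [655. -98.  87.] [274. 220.]
tray [507. 261.  25.] [434. 198.]
socket [ 463. -289.   45.] [215. 162.]
gland [531.   4.  22.] [327. 198.]
bush [446.   9.  14.] [332. 174.]
yel [392. 128.  70.] [382. 147.]
blue [364.  40.  70.] [348. 137.]
```

View pics/crop.png

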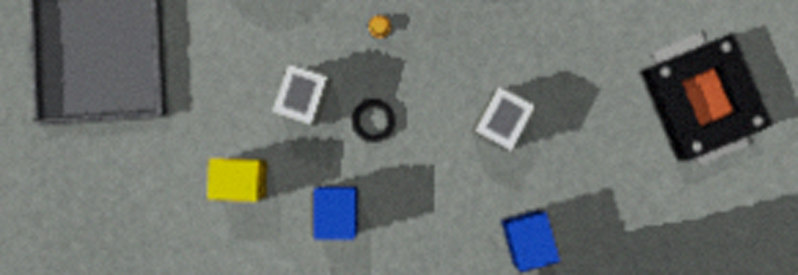

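The crop confirms two white relays, at crop (301,95) and (505,119). The yellow and blue ones are separate. The positions agree in both cameras. I'll start with the relay nearest the pan (466,72).

```bash
cat >> h.py <<'E'
def rect(P,im,uv,z,w=40,thr=170,hull=True):
    "best min-area rectangle of the bright patch near uv, at height z: centre, sides, angle of the long side in deg"
    x,y=map(int,uv); x0,y0=max(x-w,0),max(y-w,0)
    c=im[y0:y+w,x0:x+w]; m=((c.min(2)>thr)).astype(np.uint8)
    n,l,s,_=cv2.connectedComponentsWithStats(m); i=1+np.argmax(s[1:,4])
    pts=np.argwhere(l==i)[:,::-1]+[x0,y0]
    hp=cv2.convexHull(pts.astype(np.float32))[:,0]
    W=np.array([world(P,p,z)[:2] for p in hp],np.float32)
    (cx,cy),(a,b),t=cv2.minAreaRect(W)
    if a<b:a,b,t=b,a,t+90
    return (cx,cy),(a,b),(t+90)%180-90
def go(p,yaw):
    "shift (cm, tool axes) and turn (deg) that bring the TCP to p (mm) with this yaw (deg, mod 180)"
    s=status.read_state(); d=tool(np.array(p)-s['tool_pos'])
    dy=(np.degrees(s['orientation'][2])-yaw+90)%180-90
    return d.round(2),round(dy,1),"yaw now",np.degrees(s['orientation'][2]).round(1)
E
python3 - <<'E'
from h import *
P=camera_params("top"); im=cv2.imread("pics/top0.png")
for uv in((289,234),(364,242)): print(rect(P,im,uv,72,18))
print(status.read_state()['qpos'])
p=(466,72,340); print(go(p,0)); print(tool((0,0,10)))
E
```

```text
((466.1724853515625, 73.44733428955078), (42.18911361694336, 34.03970718383789), -17.97937774658203)
((445.3688049316406, -104.83930969238281), (41.61496353149414, 33.96165466308594), -26.942920684814453)
[-1.41448926e+00  5.28381559e-01  1.43377792e+00 -3.36382671e-05
  1.18141088e+00 -1.78473801e-01]
(array([-53.94, -46.37,   6.51]), np.float64(-70.8), 'yaw now', np.float64(-70.8))
[-1.95181405e-03 -3.20497273e-04 -9.99998044e-01]
```

>>> {"op": "apply_moves", "data": {"commands": [[8.7, -25, -21.5, 0, 0], [8.7, -25, -21.5, 0, 0], [8.7, -25, -21.5, 0, 0], [8.7, -25, -21.5, 0, 0], [8.7, -25, -21.5, 0, 0], [8.7, -25, -21.5, 0, 0], [8.7, -25, -21.5, 0, 0], [8.7, -25, -21.5, 0, 0]]}}

```text
t: 0.77
tool_pos: [326.4, -281.1, 404.5]
orientation: [-3.142, 0.001, -1.236]
ft_force: [0.2, 0.0, -0.6]
finger_gap: 87.1
```

>>> {"op": "apply_moves", "data": {"commands": [[8.7, -25, -21.5, 1, -53], [8.7, -25, -21.5, 1, -53], [8.7, -25, -21.5, 1, -53], [8.7, -25, -21.5, 1, -53], [8.7, -25, -21.5, 1, -53], [8.7, -25, -21.5, 1, -53], [8.7, -25, -21.5, 1, -53], [8.7, -25, -21.5, 1, -53]]}}

```text
t: 1.43
tool_pos: [447.4, 25.7, 394.6]
orientation: [-3.142, 0.0, -0.305]
ft_force: [1.1, -1.3, -0.5]
finger_gap: 87.1
```

```bash
python3 - <<'E'
from h import *
print(status.read_state()['t'],status.read_state()['tool_pos']);print(go((446,75,370),-18))
P=camera_params("wrist"); im=get_image("wrist"); cv2.imwrite("pics/w0.png",im); print(P)
print(status.read_state()['ft_force'])
E
```

```text
1.4333 [447.36135583  25.68005381 394.59953449]
(array([-1.61, -4.66,  2.46]), np.float64(0.5), 'yaw now', np.float64(-17.5))
{'fx': 346.232260035879, 'fy': 346.232260035879, 'cx': 324.4798285194924, 'cy': 194.11446430120233, 'k1': -0.014171372124951084, 'origin': array([467.93737741,  87.63260318, 375.19866966]), 'rotation': array([-0.2465346 , -0.00069937, -0.30445018])}
[ 2.34631966  2.85822893 -0.7403887 ]
```

View pics/w0.png

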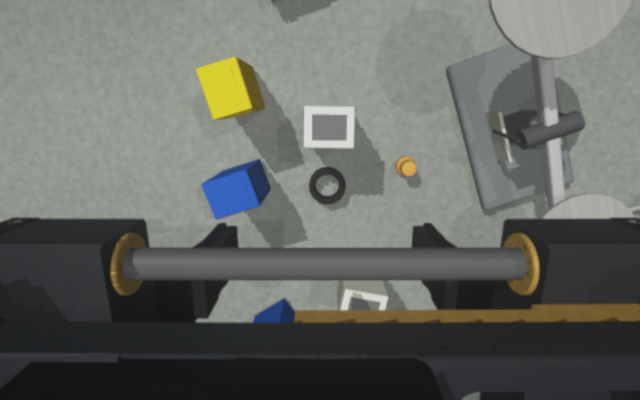

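The wrist view shows relay 1 at (329,127), square to the jaws. I'll measure it from here.

```bash
python3 - <<'E'
from h import *
P=camera_params("wrist"); im=get_image("wrist")
c,s,t=rect(P,im,(329,127),72,38,150); print(c,s,t,P['origin'])
print(go((c[0],c[1],222),t))
E
```

```text
(467.99957275390625, 74.86407470703125) (44.27187728881836, 44.021446228027344) 72.73208618164062 [469.31869877  92.49234138 375.64103965]
(array([ 0.49, -5.07, 17.27]), np.float64(89.9), 'yaw now', np.float64(-17.3))
```

```bash
python3 - <<'E'
from h import *
P=camera_params("wrist"); im=get_image("wrist")
uv=pix(P,(467,74,72)); print(uv,status.read_state()['tool_pos'])
for th in(170,190,205,220):
  try:print(th,rect(P,im,uv,72,38,th))
  except Exception as e:print(e)
print(go((467,74,222),-17.7))
print(im[int(uv[1])-34:int(uv[1])+34:2,int(uv[0])].min(1))
E
```

```text
[327.8163134  126.14144799] [447.42740576  25.71806843 394.45429543]
170 ((466.69732666015625, 70.85979461669922), (42.85869216918945, 34.895957946777344), -17.289466857910156)
190 ((466.52813720703125, 70.94070434570312), (42.45633316040039, 33.193023681640625), -17.30107879638672)
205 ((466.862060546875, 70.7388916015625), (41.049049377441406, 32.97886657714844), -18.058982849121094)
attempt to get argmax of an empty sequence
(array([ 0.42, -5.2 , 17.24]), np.float64(0.2), 'yaw now', np.float64(-17.5))
[149 150 149 148 148 147 146 147 150 203 213 214 210 144 124 124 124 124
 124 123 123 123 123 123 123 136 203 213 212 176 104  99  99 105]
```

>>> {"op": "apply_moves", "data": {"commands": [[8.7, 0.45, -5.0, 2, 0], [8.7, 0.45, -5.0, 4, 0], [8.7, 0.45, -5.0, 7, 0], [8.7, 0.45, -5.0, 7, 0], [8.7, 0.45, -5.0, 7, 0]]}}

```text
t: 2.0
tool_pos: [466.1, 68.4, 323.7]
orientation: [3.14, 0.005, -0.313]
ft_force: [-0.6, 0.3, -0.4]
finger_gap: 87.1
```

```bash
python3 - <<'E'
from h import *
for i in range(2):
  P=camera_params("wrist"); im=get_image("wrist"); print(status.read_state()['tool_pos'],P['origin'])
  uv=pix(P,(466.6,72,72)); print(uv)
  try: print(rect(P,im,uv,72,55,170))
  except Exception as e: print(e)
cv2.imwrite("pics/w1.png",im)
print(go((466.6,72,222),-17.7))
E
```

```text
[466.70329417  68.25859158 324.91956976] [487.00278342 130.13518784 304.22086567]
[323.51828099 197.9813446 ]
((466.54150390625, 70.92353820800781), (42.65711212158203, 34.53461456298828), -17.83496856689453)
[467.06474381  68.29418402 325.68200428] [487.73175787 130.04931021 305.48487424]
[321.32012915 198.03032402]
((466.58563232421875, 70.94876861572266), (42.7496452331543, 34.69529724121094), -17.884078979492188)
(array([-0.17, -0.34, 10.37]), np.float64(-0.2), 'yaw now', np.float64(-17.9))
```

View pics/w1.png

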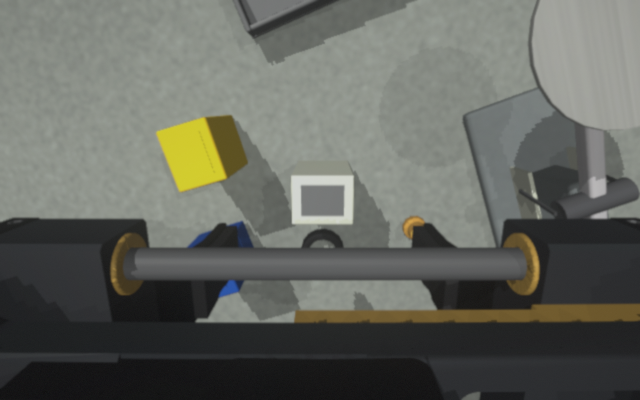

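>>> {"op": "apply_moves", "data": {"commands": [[8.7, -0.15, -0.3, 3.5, 0], [8.7, -0.15, -0.3, 7, 0], [8.7, -0.15, -0.3, 9.5, 0], [8.7, -0.15, -0.3, 10.4, 0], [8.7, -0.15, -0.3, 10.4, 0], [8.7, -0.15, -0.3, 10.4, 0], [4, -0.15, -0.3, 10.4, 0], [4, -0.15, -0.3, 10.4, 0]], "force": 30}}

```text
t: 2.77
tool_pos: [467.0, 72.6, 222.5]
orientation: [-3.141, -0.004, -0.311]
ft_force: [-0.2, -0.1, 1.0]
finger_gap: 80.0
```

>>> {"op": "apply_moves", "data": {"commands": [[3.5, 0, 0, 0, 0], [3.5, 0, 0, 0, 0], [3.5, 0, 0, 0, 0], [3.5, 0, 0, 0, 0]], "force": 30}}

```text
t: 3.1
tool_pos: [466.3, 72.9, 221.1]
orientation: [-3.141, -0.001, -0.311]
ft_force: [0.3, -0.3, 0.6]
finger_gap: 55.0
```

>>> {"op": "apply_moves", "data": {"commands": [[3.5, 0, 0, -2, 0], [3.5, 0, 0, -5, 0], [3.5, 0, 0, -8, 0], [3.5, 0, 0, -12, 0], [3.5, 0, 0, -16, 0], [3.5, 0, 0, -16, 0], [3.5, 0, 0, -16, 0], [3.5, 0, 0, -16, 0]]}}

```text
t: 3.77
tool_pos: [465.7, 72.9, 380.5]
orientation: [3.141, 0.001, -0.311]
ft_force: [-0.3, 0.4, -0.5]
finger_gap: 35.2
```

```bash
python3 - <<'E'
from h import *
s=status.read_state();print(s['tool_pos'],s['ft_force'],s['finger_gap'])
# pan position, two views
for n in("scene","top"):
  im=get_image(n); cv2.imwrite(f"pics/{n}1.png",im)
P=camera_params("scene");Q=camera_params("top")
print(world(P,(378.5,216.5),120),world(Q,(267,157),120))
cv2.imwrite("pics/pan.png",np.hstack([cv2.resize(cv2.imread("pics/scene0.png")[180:260,330:430],None,fx=4,fy=4),cv2.resize(cv2.imread("pics/top0.png")[120:200,215:315],None,fx=4,fy=4)]))
E
```

```text
[465.69228379  72.88966242 380.45966767] [-0.33792138  0.44744925 -0.47144741] 35.167421475546
[646.14607735 122.25162692 120.        ] [642.14073105 121.41145222 120.        ]
```

View pics/pan.png

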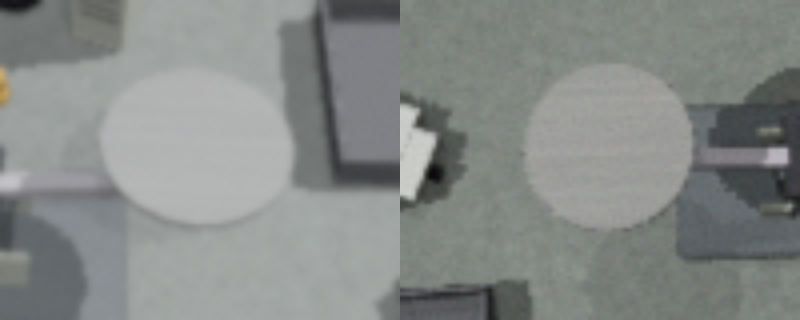

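I lifted before the fingers had closed, so they missed the relay. I need to check that it still stands.

```bash
python3 - <<'E'
from h import *
P=camera_params("wrist"); im=get_image("wrist"); cv2.imwrite("pics/w2.png",im)
s=status.read_state();print(s['tool_pos'],P['origin'])
uv=pix(P,(466.6,71,72)); print(uv,rect(P,im,uv,72,45,170))
print(go((466.6,71.5,222),-17.9))
E
```

```text
[465.66733165  72.80633215 379.07505852] [486.39460709 134.68484503 359.76057744]
[326.10253001 187.27234669] ((466.5657043457031, 70.99913024902344), (43.1307258605957, 35.02096939086914), -17.724822998046875)
(array([ 0.19,  0.08, 15.71]), np.float64(0.1), 'yaw now', np.float64(-17.8))
```

View pics/w2.png

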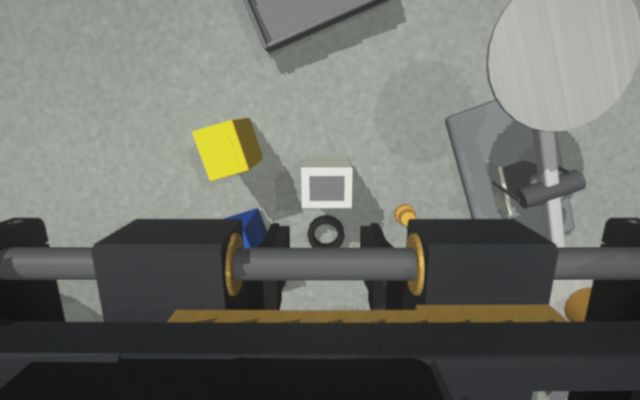

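The relay still stands untouched at (466.6,71.0). I'll open fully and redo the grasp, giving the fingers time to close.

>>> {"op": "apply_moves", "data": {"commands": [[8.7, 0.15, 0.1, 2, 0], [8.7, 0.15, 0.1, 2, 0], [8.7, 0.15, 0.1, 4, 0], [8.7, 0.15, 0.1, 4, 0], [8.7, 0.15, 0.1, 5, 0], [8.7, 0.15, 0.1, 5, 0], [8.7, 0.15, 0.1, 5, 0], [8.7, 0.15, 0.1, 5, 0]], "force": 30}}

```text
t: 4.58
tool_pos: [467.5, 71.4, 331.2]
orientation: [3.142, 0.0, -0.311]
ft_force: [0.6, -0.6, -0.2]
finger_gap: 80.1
```

>>> {"op": "apply_moves", "data": {"commands": [[8.7, 0, 0, 3, 0], [8.7, 0, 0, 6, 0], [8.7, 0, 0, 9, 0], [8.7, 0, 0, 10.6, 0], [8.7, 0, 0, 10.6, 0], [8.7, 0, 0, 10.6, 0], [3.5, 0, 0, 10.6, 0], [3.5, 0, 0, 10.6, 0]], "force": 30}}

```text
t: 5.25
tool_pos: [468.1, 71.4, 226.2]
orientation: [-3.141, -0.003, -0.311]
ft_force: [-1.3, -0.4, 0.6]
finger_gap: 80.1
```

>>> {"op": "apply_moves", "data": {"commands": [[3.5, 0, 0, 0, 0], [3.5, 0, 0, 0, 0], [3.5, 0, 0, 0, 0], [3.5, 0, 0, 0, 0], [3.5, 0, 0, 0, 0], [3.5, 0, 0, 0, 0], [3.5, 0, 0, 0, 0], [3.5, 0, 0, 0, 0]], "force": 30}}

```text
t: 5.92
tool_pos: [467.2, 71.4, 224.8]
orientation: [3.141, 0.001, -0.311]
ft_force: [-1.0, -0.1, 2.8]
finger_gap: 43.7
```

```bash
python3 - <<'E'
from h import *
s=status.read_state();print(s['tool_pos'],s['ft_force'],s['finger_gap'],s['t'])
print(go((644,122,340),-18))
E
```

```text
[467.16747801  71.43601464 224.81457943] [-1.03950139 -0.13845601  2.83749298] 43.74533633201506 5.9167
(array([ 15.28, -10.22, -11.53]), np.float64(0.2), 'yaw now', np.float64(-17.8))
```

>>> {"op": "apply_moves", "data": {"commands": [[3.5, 0, 0, -1, 0], [3.5, 0, 0, -4, 0], [3.5, 0, 0, -8, 0], [3.5, 0, 0, -12, 0], [3.5, 0, 0, -16.5, 0], [3.5, 0, 0, -16.5, 0], [3.5, 0, 0, -16.5, 0], [3.5, 0, 0, -16.5, 0]]}}

```text
t: 6.58
tool_pos: [466.7, 71.4, 389.7]
orientation: [3.141, 0.0, -0.311]
ft_force: [-0.4, 1.0, -2.5]
finger_gap: 43.8
```

>>> {"op": "apply_moves", "data": {"commands": [[3.5, 3, -2, 0, 0], [3.5, 6, -4, 0, 0], [3.5, 9, -6, 0, 0], [3.5, 12, -8, 0, 0], [3.5, 14, -9.5, 0, 0], [3.5, 15.3, -10.2, 0, 0], [3.5, 15.3, -10.2, 0, 0], [3.5, 15.3, -10.2, 0, 0]]}}

```text
t: 7.25
tool_pos: [643.9, 121.7, 386.0]
orientation: [3.139, 0.007, -0.311]
ft_force: [-0.4, -0.4, -1.9]
finger_gap: 43.6
```

```bash
python3 - <<'E'
from h import *
for i in range(3):
  im=get_image("scene"); s=status.read_state();print(s['tool_pos'],s['ft_force'],s['finger_gap'],s['t'])
cv2.imwrite("pics/s3.png",cv2.resize(im[110:290,290:450],None,fx=3.3,fy=3.3))
print(go((644,122,346),-18))
E
```

```text
[643.16070327 121.54302462 386.58462397] [-1.06911908  0.2024469  -1.99563281] 44.062685707023455 7.3
[642.91807059 121.47357708 387.3648781 ] [ 0.31863363 -0.02170027 -1.41333425] 44.09784598646676 7.35
[642.91902703 121.439101   388.1145112 ] [-0.6184486  -0.80717762 -1.49052856] 43.83877309722526 7.4
(array([ 0.1 , -0.09,  4.21]), np.float64(0.2), 'yaw now', np.float64(-17.8))
```

View pics/s3.png

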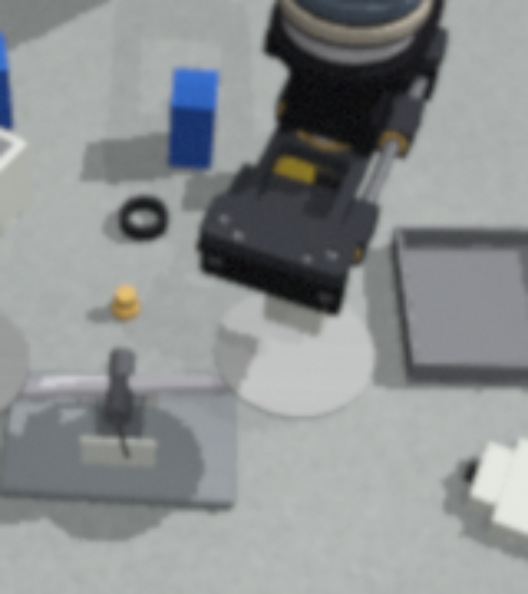

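>>> {"op": "apply_moves", "data": {"commands": [[3.5, 0.1, 0, 1.5, 0], [3.5, 0.1, 0, 3, 0], [3.5, 0.1, 0, 3.8, 0], [3.5, 0.1, 0, 4.1, 0], [3.5, 0.1, 0, 4.1, 0], [3.5, 0.1, 0, 4.1, 0]]}}

```text
t: 7.9
tool_pos: [645.2, 121.3, 349.2]
orientation: [-3.141, -0.0, -0.311]
ft_force: [0.4, -0.1, -2.1]
finger_gap: 43.9
```

>>> {"op": "apply_moves", "data": {"commands": [[3.5, 0, 0, 0.1, 0], [3.5, 0, 0, 0.2, 0], [3.5, 0, 0, 0.2, 0], [3.5, 0, 0, 0.2, 0]]}}

```text
t: 8.23
tool_pos: [645.3, 121.4, 347.1]
orientation: [-3.141, -0.001, -0.311]
ft_force: [0.4, 0.4, -1.5]
finger_gap: 44.0
```

>>> {"op": "apply_moves", "data": {"commands": [[3.5, 0, 0, 0.1, 0], [3.5, 0, 0, 0.2, 0], [3.5, 0, 0, 0.2, 0], [3.5, 0, 0, 0.2, 0]]}}

```text
t: 8.57
tool_pos: [645.4, 121.4, 345.1]
orientation: [-3.141, -0.001, -0.311]
ft_force: [-0.5, 0.4, 1.1]
finger_gap: 44.2
```

>>> {"op": "apply_moves", "data": {"commands": [[3.5, 0, 0, 0.1, 0], [3.5, 0, 0, 0.2, 0], [3.5, 0, 0, 0.2, 0], [3.5, 0, 0, 0.2, 0]]}}

```text
t: 8.9
tool_pos: [645.3, 121.5, 342.8]
orientation: [-3.141, -0.0, -0.311]
ft_force: [-0.8, 1.2, 0.5]
finger_gap: 43.9
```

>>> {"op": "apply_moves", "data": {"commands": [[4.6, 0, 0, -0.1, 0], [4.8, 0, 0, -0.1, 0], [5, 0, 0, -0.1, 0], [6, 0, 0, -0.1, 0], [7, 0, 0, -0.1, 0], [7, 0, 0, -0.1, 0], [7, 0, 0, -0.1, 0], [7, 0, 0, -0.1, 0]]}}

```text
t: 9.57
tool_pos: [645.2, 121.3, 343.7]
orientation: [3.142, 0.0, -0.311]
ft_force: [0.2, 0.1, 0.2]
finger_gap: 68.4
```

>>> {"op": "apply_moves", "data": {"commands": [[7, 0, 0, 0, 0], [7, 0, 0, 0, 0], [7, 0, 0, 0, 0], [7, 0, 0, 0, 0], [7, 0, 0, 0, 0], [7, 0, 0, 0, 0], [7, 0, 0, 0, 0], [7, 0, 0, 0, 0]]}}

```text
t: 10.23
tool_pos: [645.2, 121.4, 343.8]
orientation: [-3.142, 0.0, -0.311]
ft_force: [-0.4, -0.7, -0.2]
finger_gap: 69.7
```

```bash
python3 - <<'E'
from h import *
a=get_image("scene");b=get_image("top"); s=status.read_state();print(s['tool_pos'],s['ft_force'],s['finger_gap'],s['t'])
A=cv2.resize(a[130:290,230:450],None,fx=2.4,fy=2.4); B=cv2.resize(a[180:260,340:440],None,fx=2.4,fy=2.4)
W=cv2.resize(get_image("wrist"),(528,330))
cv2.imwrite("pics/s4.png",A); cv2.imwrite("pics/s4full.png",a); cv2.imwrite("pics/t4.png",b)
w=get_image("wrist"); cv2.imwrite("pics/w4.png",w)
cv2.imwrite("pics/mix4.png",np.hstack([A,cv2.resize(b[100:260,190:290],None,fx=2.4,fy=2.4)]))
E
```

```text
[645.24004411 121.37373633 343.72719199] [-0.26312173  0.32868407  1.42130055] 69.93776747157297 10.3333
```

View pics/mix4.png

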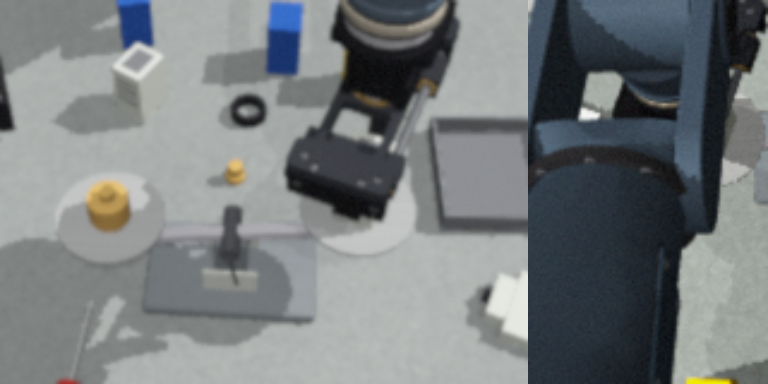

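The brass-weight pan sits where it was at the start (scene (275,221)), so the load pan stayed up. That makes relay 1 the light one, which agrees with about 1.7 N at the wrist. I'll check this by number, then re-grip.

```bash
python3 - <<'E'
from h import *
a=cv2.imread("pics/scene0.png");b=cv2.imread("pics/s4full.png")
t=a[200:245,248:302]
m=cv2.matchTemplate(b[180:265,230:320],t,cv2.TM_CCOEFF_NORMED);_,v,_,l=cv2.minMaxLoc(m);print(v,l,"unchanged=(18,20)")
P=camera_params("scene");print(pix(P,(655,-98,87)),pix(P,(655,-98,120)))
# tray
Q=camera_params("top"); im=cv2.imread("pics/top0.png")
for uv in((191,194),(241,193),(241,243),(193,245)): print(world(Q,uv,25).round())
s=status.read_state(); print(s['ft_force'])
E
```

```text
0.7755780220031738 (18, 20) unchanged=(18,20)
[273.82932459 220.09123027] [272.28806238 210.94562471]
[568. 329.  25.]
[571. 199.  25.]
[445. 196.  25.]
[438. 318.  25.]
[-0.10090811 -0.20841526  0.4286188 ]
```

>>> {"op": "apply_moves", "data": {"commands": [[3.5, 0, 0, 0, 0], [3.5, 0, 0, 0, 0], [3.5, 0, 0, 0, 0], [3.5, 0, 0, 0, 0], [3.5, 0, 0, 0, 0], [3.5, 0, 0, 0, 0], [3.5, 0, 0, 0, 0], [3.5, 0, 0, 0, 0]], "force": 20}}

```text
t: 11.1
tool_pos: [645.2, 121.4, 343.8]
orientation: [3.142, 0.0, -0.311]
ft_force: [-0.1, -0.6, 0.6]
finger_gap: 44.1
```

>>> {"op": "apply_moves", "data": {"commands": [[3.5, 0, 0, -0.5, 0], [3.5, 0, 0, -2, 0], [3.5, 0, 0, -4, 0], [3.5, 0, 0, -5, 0], [3.5, 0, 0, -5, 0], [3.5, 0, 0, -5, 0]]}}

```text
t: 11.6
tool_pos: [645.2, 121.4, 394.2]
orientation: [-3.141, -0.001, -0.311]
ft_force: [-0.9, -0.1, -2.1]
finger_gap: 44.2
```

```bash
python3 - <<'E'
from h import *
P=camera_params("scene");print([world(P,uv,25).round() for uv in ((409,181),(463,180),(466,224),(411,225))])
s=status.read_state(); print(s['tool_pos'],s['ft_force'],s['finger_gap'])
print(go((507,261,300),0))
E
```

```text
[array([460., 202.,  25.]), array([443., 335.,  25.]), array([577., 329.,  25.]), array([593., 204.,  25.])]
[645.24100418 121.35567525 394.22488267] [-0.86162768 -0.080856   -2.11458087] 44.24351506314175
(array([-17.45,  -9.06,   9.4 ]), np.float64(-17.8), 'yaw now', np.float64(-17.8))
```

>>> {"op": "apply_moves", "data": {"commands": [[3.5, -3.5, -1.8, 0, 0], [3.5, -7, -3.6, 0, 0], [3.5, -10.5, -5.5, 0, 0], [3.5, -14, -7.4, 3, 0], [3.5, -16.5, -8.8, 6, 0], [3.5, -17.3, -9.2, 9, 0], [3.5, -17.3, -9.2, 12, 0], [3.5, -17.3, -9.2, 12, 0]]}}

```text
t: 12.27
tool_pos: [504.8, 261.9, 267.3]
orientation: [3.133, 0.013, -0.309]
ft_force: [-1.3, -0.4, -1.4]
finger_gap: 43.7
```

>>> {"op": "apply_moves", "data": {"commands": [[3.5, 0, 0, 2, 0], [3.5, 0, 0, 3.4, 0], [3.5, 0, 0, 3.9, 0], [3.5, 0, 0, 3.9, 0], [3.5, 0, 0, 3.9, 0]]}}

```text
t: 12.68
tool_pos: [509.3, 261.6, 235.5]
orientation: [-3.141, -0.001, -0.312]
ft_force: [1.0, -0.4, -1.2]
finger_gap: 44.1
```

>>> {"op": "apply_moves", "data": {"commands": [[3.5, 0, 0, 0.1, 0], [3.5, 0, 0, 0.2, 0], [3.5, 0, 0, 0.3, 0], [3.5, 0, 0, 0.3, 0]]}}

```text
t: 13.02
tool_pos: [508.8, 261.9, 232.2]
orientation: [-3.141, -0.001, -0.311]
ft_force: [-0.2, -1.0, -1.3]
finger_gap: 43.6
```

>>> {"op": "apply_moves", "data": {"commands": [[3.5, 0, 0, 0.1, 0], [3.5, 0, 0, 0.2, 0], [3.5, 0, 0, 0.2, 0], [3.5, 0, 0, 0.2, 0]]}}

```text
t: 13.35
tool_pos: [508.6, 261.9, 229.6]
orientation: [3.141, 0.0, -0.311]
ft_force: [-1.2, 0.1, -2.0]
finger_gap: 44.0
```

>>> {"op": "apply_moves", "data": {"commands": [[3.5, 0, 0, 0.1, 0], [3.5, 0, 0, 0.2, 0], [3.5, 0, 0, 0.2, 0], [3.5, 0, 0, 0.2, 0]]}}

```text
t: 13.68
tool_pos: [508.6, 261.9, 227.6]
orientation: [3.141, 0.0, -0.311]
ft_force: [-0.3, 0.2, -1.8]
finger_gap: 43.9
```

>>> {"op": "apply_moves", "data": {"commands": [[3.5, 0, 0, 0.1, 0], [3.5, 0, 0, 0.1, 0], [3.5, 0, 0, 0.1, 0]]}}

```text
t: 13.93
tool_pos: [508.7, 261.9, 227.3]
orientation: [-3.141, -0.0, -0.311]
ft_force: [-0.5, -0.1, 4.1]
finger_gap: 43.7
```

>>> {"op": "apply_moves", "data": {"commands": [[3.5, 0, 0, 0.1, 0], [3.5, 0, 0, 0.1, 0], [3.5, 0, 0, 0.1, 0]]}}

```text
t: 14.18
tool_pos: [508.6, 262.0, 227.2]
orientation: [-3.141, -0.0, -0.311]
ft_force: [-2.8, -0.4, 10.6]
finger_gap: 43.9
```

>>> {"op": "apply_moves", "data": {"commands": [[4.6, 0, 0, -0.15, 0], [5, 0, 0, -0.15, 0], [6, 0, 0, -0.15, 0], [8.7, 0, 0, -0.15, 0], [8.7, 0, 0, -0.15, 0], [8.7, 0, 0, -0.15, 0], [8.7, 0, 0, -4, 0], [8.7, 0, 0, -8, 0]]}}

```text
t: 14.85
tool_pos: [507.7, 261.5, 302.9]
orientation: [3.136, 0.008, -0.311]
ft_force: [1.5, 0.7, 0.7]
finger_gap: 81.5
```

>>> {"op": "apply_moves", "data": {"commands": [[8.7, 0, 0, -4, 0], [8.7, 0, 0, -8, 0], [8.7, 0, 0, -10, 0], [8.7, 0, 0, -10, 0], [8.7, 0, 0, -10, 0]]}}

```text
t: 15.27
tool_pos: [508.7, 261.9, 407.0]
orientation: [-3.14, -0.003, -0.311]
ft_force: [0.5, -0.5, 0.1]
finger_gap: 87.0
```

```bash
python3 - <<'E'
from h import *
s=status.read_state();print(s['tool_pos'],s['finger_gap'],s['t'])
print(go((440,-140,370),-27))
E
```

```text
[508.70365647 261.94193608 407.03455696] 87.02553833945025 15.2667
(array([ 5.74, 40.38,  3.65]), np.float64(9.2), 'yaw now', np.float64(-17.8))
```

>>> {"op": "apply_moves", "data": {"commands": [[8.7, 4.2, 37, 3, 9], [8.7, 4.2, 37, 3, 9], [8.7, 4.2, 37, 3, 9], [8.7, 4.2, 37, 3, 9], [8.7, 4.2, 37, 3, 9], [8.7, 4.2, 37, 3, 9], [8.7, 4.2, 37, 3, 9], [8.7, 4.2, 37, 3, 9]]}}

```text
t: 15.93
tool_pos: [441.8, -65.3, 377.0]
orientation: [3.141, 0.005, -0.468]
ft_force: [0.1, -0.4, -0.6]
finger_gap: 87.2
```

>>> {"op": "apply_moves", "data": {"commands": [[8.7, 0, 4, 0, 0], [8.7, 0, 4, 0, 0], [8.7, 0, 4, 0, 0], [8.7, 0, 4, 0, 0]]}}

```text
t: 16.27
tool_pos: [424.8, -99.4, 377.7]
orientation: [-3.141, 0.004, -0.469]
ft_force: [0.4, 0.1, 0.1]
finger_gap: 87.0
```

```bash
python3 - <<'E'
from h import *
get_image("wrist")
P=camera_params("wrist"); im=get_image("wrist"); cv2.imwrite("pics/w5.png",im)
s=status.read_state();print(s['tool_pos'],P['origin'])
uv=pix(P,(446,-106,72)); R=rect(P,im,uv,72,45,170); print(uv,R)
print(go((R[0][0],R[0][1],224),R[2]))
E
```

```text
[425.29450157 -98.32084376 378.23881867] [455.55881419 -40.79274612 358.61337207]
[349.67161473 183.33693174] ((446.2444763183594, -107.2699203491211), (43.173641204833984, 35.20709991455078), -28.036376953125)
(array([ 2.31, -0.14, 15.42]), np.float64(1.3), 'yaw now', np.float64(-26.7))
```

>>> {"op": "apply_moves", "data": {"commands": [[8.7, 1.2, 0, 2, 1.3], [8.7, 2.3, -0.15, 4, 1.3], [8.7, 2.3, -0.15, 7, 1.3], [8.7, 2.3, -0.15, 10, 1.3], [8.7, 2.3, -0.15, 13, 1.3], [8.7, 2.3, -0.15, 15.4, 1.3], [8.7, 2.3, -0.15, 15.4, 1.3], [8.7, 2.3, -0.15, 15.4, 1.3]], "force": 40}}

```text
t: 17.03
tool_pos: [446.6, -107.0, 224.0]
orientation: [-3.142, 0.004, -0.488]
ft_force: [-0.6, -1.2, 0.9]
finger_gap: 87.4
```

```bash
python3 - <<'E'
from h import *
get_image("wrist"); s=status.read_state();print(s['tool_pos'],s['ft_force'])
print(go((446.24,-107.27,223),-28))
E
```

```text
[ 446.96915526 -107.49266672  225.17104729] [0.11004534 0.03116092 0.19722549]
(array([-0.07,  0.01,  0.22]), np.float64(0.0), 'yaw now', np.float64(-28.0))
```

>>> {"op": "apply_moves", "data": {"commands": [[3.5, 0, 0, 0, 0], [3.5, 0, 0, 0, 0], [3.5, 0, 0, 0, 0], [3.5, 0, 0, 0, 0], [3.5, 0, 0, 0, 0], [3.5, 0, 0, 0, 0], [3.5, 0, 0, 0, 0], [3.5, 0, 0, 0, 0]], "force": 40}}

```text
t: 17.75
tool_pos: [445.8, -108.3, 225.0]
orientation: [3.142, 0.003, -0.491]
ft_force: [-1.8, -0.2, 4.7]
finger_gap: 43.6
```

>>> {"op": "apply_moves", "data": {"commands": [[3.5, 0, 0, 0, 0], [3.5, 0, 0, 0, 0], [3.5, 0, 0, 0, 0]]}}

```text
t: 18.0
tool_pos: [445.8, -108.3, 225.0]
orientation: [3.141, 0.002, -0.491]
ft_force: [-3.9, 0.5, 5.0]
finger_gap: 43.5
```

```bash
python3 - <<'E'
from h import *
s=status.read_state();print(s['tool_pos'],np.degrees(s['orientation']),s['ft_force'],s['finger_gap'])
print(go((445,-200,375),-28))
Q=camera_params("top");P=camera_params("scene")
print([world(Q,uv,45).round() for uv in ((180+643/2.75,200+75/2.75),(180+735/2.75,200+35/2.75),(180+772/2.75,200+125/2.75),(180+680/2.75,200+160/2.75))])
E
```

```text
[ 445.81306824 -108.26613209  225.00174082] [ 1.79993864e+02  1.37878865e-01 -2.81100797e+01] [-3.92137115  0.49089985  5.03506808] 43.50593818162383
(array([  4.21,   8.13, -15.01]), np.float64(-0.1), 'yaw now', np.float64(-28.1))
[array([ 484., -232.,   45.]), array([ 520., -316.,   45.]), array([ 439., -348.,   45.]), array([ 409., -264.,   45.])]
```

>>> {"op": "apply_moves", "data": {"commands": [[3.5, 0, 0, -1, 0], [3.5, 0, 0, -4, 0], [3.5, 0, 0, -8, 0], [3.5, 0, 0, -12, 0], [3.5, 0, 0, -15, 0], [3.5, 0, 0, -15, 0], [3.5, 0, 0, -15, 0]]}}

```text
t: 18.58
tool_pos: [447.1, -108.9, 376.3]
orientation: [-3.142, -0.006, -0.491]
ft_force: [0.0, 0.1, -4.7]
finger_gap: 43.6
```

```bash
python3 - <<'E'
from h import *
get_image("wrist");get_image("wrist");s=status.read_state();print(s['tool_pos'],s['ft_force'],s['finger_gap'])
print(go((385,-324,375),-67))
E
```

```text
[ 445.97208284 -108.34074595  373.75124913] [ 0.18752004 -1.15570159 -3.38696691] 43.89235767985647
(array([ 4.79, 21.89, -0.14]), np.float64(38.9), 'yaw now', np.float64(-28.1))
```

Wrist force is −3.4 N, about 330 g, so this is the heavy relay. Now to view the socket.

>>> {"op": "apply_moves", "data": {"commands": [[3.5, 0.8, 3.6, 0, 6.5], [3.5, 1.6, 7.2, 0, 13], [3.5, 2.4, 11, 0, 19.5], [3.5, 3.2, 14.6, 0, 26], [3.5, 4, 18.2, 0, 32.5], [3.5, 4.8, 21.9, 0, 39], [3.5, 4.8, 21.9, 0, 39], [3.5, 4.8, 21.9, 0, 39]]}}

```text
t: 19.35
tool_pos: [384.8, -326.5, 372.5]
orientation: [3.141, 0.004, -1.175]
ft_force: [-0.2, 2.4, -3.7]
finger_gap: 43.8
```

```bash
python3 - <<'E'
from h import *
for i in range(6): get_image("wrist")
P=camera_params("wrist"); im=get_image("wrist"); cv2.imwrite("pics/w6.png",im)
s=status.read_state();print(s['tool_pos'],np.degrees(s['orientation']),P)
uv=pix(P,(463,-289,45)); print(uv)
x,y=map(int,uv); c=im[max(y-75,0):y+75,x-95:x+95]; print(max(y-75,0),x-95)
cv2.imwrite("pics/sock.png",cv2.resize(c,None,fx=4,fy=4,interpolation=cv2.INTER_CUBIC))
E
```

```text
[ 385.9469791  -323.20493217  374.67311596] [ 1.79988187e+02  5.98212839e-02 -6.70027844e+01] {'fx': 346.232260035879, 'fy': 346.232260035879, 'cx': 324.4798285194924, 'cy': 194.11446430120233, 'k1': -0.014171372124951084, 'origin': array([ 447.57947605, -298.44027898,  354.97449024]), 'rotation': array([-0.24623642,  0.001294  , -1.16852769])}
[321.85595599  85.69304374]
10 226
```

View pics/sock.png

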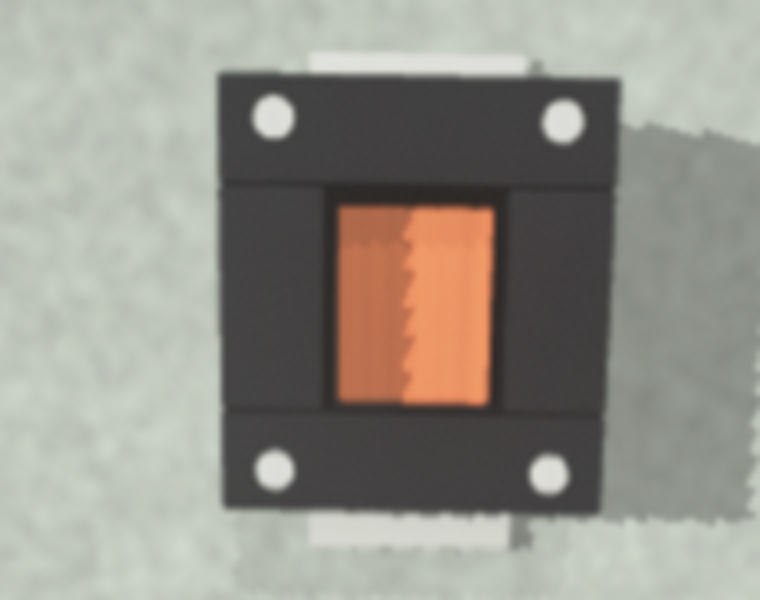

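The crop shows the socket with mouth corners at about (324,187), (508,188), (501,411), (323,409) and block corners at (219,73), (621,79), (602,513), (224,507). The well's long side runs along tool y, so the relay needs a quarter turn.

```bash
cat > sock.py <<'E'
from h import *
def fit(P,cs):
    W=np.array([world(P,p,45)[:2] for p in cs])
    c=W.mean(0); e=[W[1]-W[0],W[2]-W[3],W[3]-W[0],W[2]-W[1]]
    return c.round(2),[(np.hypot(*v).round(1),np.degrees(np.arctan2(v[1],v[0])).round(2)) for v in e]
E
python3 - <<'E'
from sock import *
P={'fx': 346.232260035879, 'fy': 346.232260035879, 'cx': 324.4798285194924, 'cy': 194.11446430120233, 'k1': -0.014171372124951084, 'origin': np.array([ 447.57947605, -298.44027898,  354.97449024]), 'rotation': np.array([-0.24623642,  0.001294  , -1.16852769])}
f=lambda L:[((x+.5)/4-.5+226,(y+.5)/4-.5+10) for x,y in L]
print(fit(P,f([(324,187),(508,188),(501,411),(323,409)])))
print(fit(P,f([(219,73),(621,79),(602,513),(224,507)])))
print(status.read_state()['t'])
E
```

```text
(array([ 466.11, -294.44]), [(np.float64(38.7), np.float64(-67.25)), (np.float64(38.8), np.float64(-67.57)), (np.float64(45.5), np.float64(-157.92)), (np.float64(45.7), np.float64(-157.77))])
(array([ 466.38, -294.9 ]), [(np.float64(83.1), np.float64(-67.75)), (np.float64(83.8), np.float64(-67.84)), (np.float64(88.9), np.float64(-157.95)), (np.float64(89.0), np.float64(-157.48))])
19.7
```

```bash
cat >> sock.py <<'E'
def bolts(P,im,guess=(466.25,-294.7,45),w=70,thr=185):
    x,y=pix(P,guess).astype(int); y0,x0=max(y-w,0),max(x-w,0)
    m=(im[y0:y+w,x0:x+w].min(2)>thr).astype(np.uint8)
    n,l,s,c=cv2.connectedComponentsWithStats(m)
    L=[(c[i]+[x0,y0]) for i in range(1,n) if 30<s[i,4]<180 and .7<s[i,2]/s[i,3]<1.4]
    W=np.array([world(P,p,45.5)[:2] for p in L]); return len(L),np.array(L).round(1).tolist(),W
def cen(W):
    (c,s,t)=cv2.minAreaRect(W.astype(np.float32)); return np.mean(W,0).round(2),c,s,t
E
python3 - <<'E'
from sock import *
P={'fx': 346.232260035879, 'fy': 346.232260035879, 'cx': 324.4798285194924, 'cy': 194.11446430120233, 'k1': -0.014171372124951084, 'origin': np.array([ 447.57947605, -298.44027898,  354.97449024]), 'rotation': np.array([-0.24623642,  0.001294  , -1.16852769])}
n,L,W=bolts(P,cv2.imread("pics/w6.png")); print(n,L); print(cen(W))
print(go((498,-373,375),22.2))
E
```

```text
4 [[293.9, 38.9], [366.2, 40.0], [294.3, 127.2], [362.7, 128.2]]
(array([ 466.14, -294.57]), (466.1363525390625, -294.53802490234375), (72.33306884765625, 60.16191864013672), 22.207483291625977)
(array([ 8.96, -8.37, -0.04]), np.float64(-89.2), 'yaw now', np.float64(-67.0))
```

>>> {"op": "apply_moves", "data": {"commands": [[3.5, 2, -2, 0, -7], [3.5, 4, -4, 0, -14], [3.5, 6, -6, 0, -21], [3.5, 8, -8, 0, -28], [3.5, 9, -8.4, 0, -35], [3.5, 9, -8.4, 0, -42], [3.5, 9, -8.4, 0, -49], [3.5, 9, -8.4, 0, -56]]}}

```text
t: 20.37
tool_pos: [498.6, -373.7, 374.6]
orientation: [-3.141, 0.001, -0.186]
ft_force: [-0.8, 0.2, -3.2]
finger_gap: 44.0
```

>>> {"op": "apply_moves", "data": {"commands": [[3.5, 0, 0, 0, -7], [3.5, 0, 0, 0, -14], [3.5, 0, 0, 0, -21], [3.5, 0, 0, 0, -28], [3.5, 0, 0, 0, -33.2], [3.5, 0, 0, 0, -33.2], [3.5, 0, 0, 0, -33.2], [3.5, 0, 0, 0, -33.2]]}}

```text
t: 21.03
tool_pos: [498.2, -374.1, 375.0]
orientation: [-3.141, 0.0, 0.384]
ft_force: [0.5, -0.1, -3.5]
finger_gap: 43.5
```

```bash
python3 - <<'E'
from sock import *
for i in range(5): get_image("wrist")
for i in range(3):
  P=camera_params("wrist"); im=get_image("wrist"); s=status.read_state()
  n,L,W=bolts(P,im); print(n,L,cen(W) if n>3 else W); print(s['tool_pos'],np.degrees(s['orientation'][2]),s['finger_gap'],s['t'])
cv2.imwrite("pics/w7.png",im)
c=cen(W); print(go((c[0][0],c[0][1],375),c[3]))
E
```

```text
4 [[281.3, 43.4], [367.9, 43.3], [283.3, 117.0], [365.9, 117.2]] (array([ 466.08, -294.48]), (466.0921936035156, -294.5237121582031), (72.2999267578125, 60.342864990234375), 22.119083404541016)
[ 498.01504283 -374.62994588  374.99803015] 22.058094850911562 43.47076916385114 21.3333
4 [[281.2, 43.4], [368.0, 43.2], [283.3, 117.0], [366.0, 117.2]] (array([ 466.06, -294.5 ]), (466.0720520019531, -294.5293884277344), (72.38131713867188, 60.346988677978516), 22.13675880432129)
[ 497.99859862 -374.66065394  374.96286038] 22.060842535909863 43.44016120882622 21.3833
4 [[281.4, 43.4], [368.0, 43.2], [283.4, 117.0], [366.0, 117.2]] (array([ 466.09, -294.52]), (466.0971374511719, -294.5401611328125), (72.2900619506836, 60.3467903137207), 22.13999366760254)
[ 497.99743594 -374.66866072  374.98000772] 22.062224221179225 43.570950470114475 21.4333
(array([ 0.05, -8.63, -0.  ]), np.float64(-0.1), 'yaw now', np.float64(22.1))
```

```bash
python3 - <<'E'
from sock import *
im=cv2.imread("pics/w7.png"); P=camera_params("wrist"); s=status.read_state(); R=RR(s['orientation']); T=s['tool_pos']
for y in(-18,-15):
  for z in(221,225): print(y,z,[pix(P,T+R@np.array([x,y,z])).round(1).tolist() for x in(-22,22)])
cv2.imwrite("pics/held.png",cv2.resize(im[185:295,250:400],None,fx=5,fy=5,interpolation=cv2.INTER_CUBIC))
E
```

```text
-18 221 [[287.2, 187.6], [360.8, 187.6]]
-18 225 [[287.9, 186.1], [360.1, 186.1]]
-15 221 [[287.3, 192.4], [360.7, 192.5]]
-15 225 [[288.0, 190.9], [360.0, 190.9]]
```

View pics/held.png

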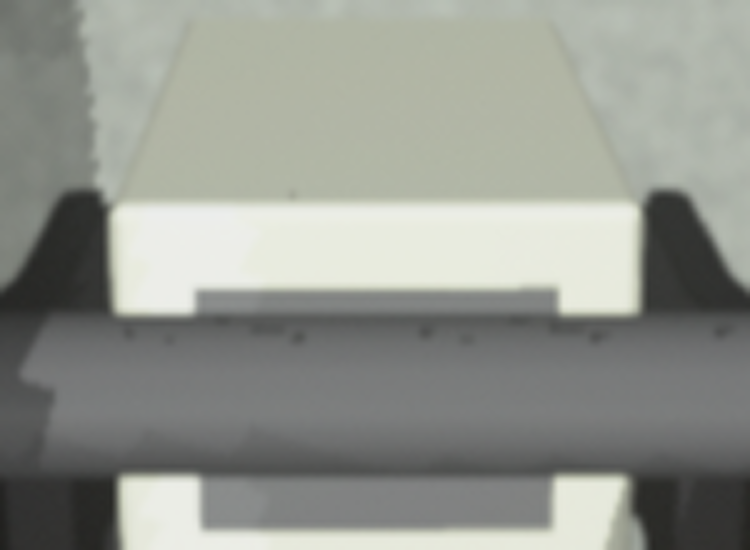

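```bash
python3 - <<'E'
from sock import *
P=camera_params("wrist"); s=status.read_state(); R=RR(s['orientation']); T=s['tool_pos']
im=cv2.imread("pics/w7.png")
for y in(-18,-17,18):
  print(y,[pix(P,T+R@np.array([0,y,z])).round(1).tolist()[1] for z in(153,225)])
print(im[180:235,310:335].mean((1,2)).round(0).tolist())
# tool-frame position of camera now
print(R.T@(P['origin']-T), (R.T@RR(P['rotation'])).round(3))
E
```

```text
-18 [225.4, 186.1]
-17 [227.7, 187.7]
18 [304.1, 241.4]
[177.0, 177.0, 177.0, 178.0, 179.0, 179.0, 179.0, 179.0, 177.0, 174.0, 174.0, 174.0, 174.0, 174.0, 174.0, 174.0, 174.0, 174.0, 174.0, 174.0, 174.0, 174.0, 174.0, 174.0, 174.0, 174.0, 175.0, 175.0, 175.0, 175.0, 175.0, 175.0, 175.0, 175.0, 175.0, 175.0, 175.0, 175.0, 175.0, 175.0, 175.0, 175.0, 175.0, 175.0, 180.0, 200.0, 224.0, 233.0, 233.0, 232.0, 230.0, 230.0, 230.0, 230.0, 230.0]
[ 4.39544217e-02 -6.48861595e+01  1.94087354e+01] [[ 1.    -0.001 -0.001]
 [-0.001 -0.97  -0.245]
 [-0.001  0.245 -0.97 ]]
```

>>> {"op": "apply_moves", "data": {"commands": [[3.5, 0.05, -3, 0, 0], [3.5, 0.05, -6, 0, 0], [3.5, 0.05, -8.63, 2, -0.1], [3.5, 0.05, -8.63, 5, -0.1], [3.5, 0.05, -8.63, 8, -0.1], [3.5, 0.05, -8.63, 9.5, -0.1], [3.5, 0.05, -8.63, 9.5, -0.1], [3.5, 0.05, -8.63, 9.5, -0.1]]}}

```text
t: 22.1
tool_pos: [466.1, -294.6, 279.6]
orientation: [-3.14, 0.001, 0.387]
ft_force: [0.4, -0.9, -2.6]
finger_gap: 43.7
```

```bash
python3 - <<'E'
from sock import *
for i in range(6): get_image("wrist")
s=status.read_state();print(s['tool_pos'],np.degrees(s['orientation']),s['ft_force'],s['t'])
print(go((466.09,-294.52,270),22.14))
E
```

```text
[ 466.36508389 -294.85333135  281.25891044] [ 1.79859215e+02 -6.36654051e-02  2.21756562e+01] [-0.41007085  0.43352651 -3.62286829] 22.4
(array([-0.01, -0.04,  1.13]), np.float64(0.0), 'yaw now', np.float64(22.2))
```

>>> {"op": "apply_moves", "data": {"commands": [[3.5, 0, 0, 0.5, 0], [3.5, 0, 0, 1, 0], [3.5, 0, 0, 1.2, 0], [3.5, 0, 0, 1.4, 0], [3.5, 0, 0, 1.4, 0]]}}

```text
t: 22.82
tool_pos: [465.9, -294.3, 265.3]
orientation: [-3.14, 0.001, 0.387]
ft_force: [0.1, 0.2, -3.7]
finger_gap: 43.5
```

>>> {"op": "apply_moves", "data": {"commands": [[3.5, 0, 0, 0.1, 0], [3.5, 0, 0, 0.2, 0], [3.5, 0, 0, 0.2, 0]]}}

```text
t: 23.07
tool_pos: [466.1, -294.5, 263.8]
orientation: [-3.141, 0.0, 0.387]
ft_force: [0.7, 0.1, -3.9]
finger_gap: 43.6
```

>>> {"op": "apply_moves", "data": {"commands": [[3.5, 0, 0, 0.1, 0], [3.5, 0, 0, 0.2, 0], [3.5, 0, 0, 0.2, 0]]}}

```text
t: 23.32
tool_pos: [466.0, -294.4, 261.8]
orientation: [-3.141, 0.0, 0.387]
ft_force: [-0.2, -0.4, -2.4]
finger_gap: 43.6
```

>>> {"op": "apply_moves", "data": {"commands": [[3.5, 0, 0, 0.1, 0], [3.5, 0, 0, 0.2, 0], [3.5, 0, 0, 0.2, 0]]}}

```text
t: 23.57
tool_pos: [466.0, -294.4, 259.8]
orientation: [-3.141, 0.0, 0.387]
ft_force: [-0.3, 0.1, -2.9]
finger_gap: 43.6
```

>>> {"op": "apply_moves", "data": {"commands": [[3.5, 0, 0, 0.1, 0], [3.5, 0, 0, 0.15, 0], [3.5, 0, 0, 0.15, 0]]}}

```text
t: 23.82
tool_pos: [466.0, -294.5, 258.3]
orientation: [-3.141, 0.0, 0.387]
ft_force: [-0.4, -0.2, -2.6]
finger_gap: 43.5
```

>>> {"op": "apply_moves", "data": {"commands": [[3.5, 0, 0, 0.1, 0], [3.5, 0, 0, 0.15, 0], [3.5, 0, 0, 0.15, 0]]}}

```text
t: 24.07
tool_pos: [466.0, -294.5, 256.8]
orientation: [-3.141, 0.0, 0.387]
ft_force: [0.5, -1.0, -3.9]
finger_gap: 43.6
```

>>> {"op": "apply_moves", "data": {"commands": [[3.5, 0, 0, 0.1, 0], [3.5, 0, 0, 0.15, 0], [3.5, 0, 0, 0.15, 0]]}}

```text
t: 24.32
tool_pos: [466.0, -294.4, 255.4]
orientation: [-3.141, 0.0, 0.387]
ft_force: [0.3, -0.4, -2.8]
finger_gap: 43.9
```

>>> {"op": "apply_moves", "data": {"commands": [[3.5, 0, 0, 0.1, 0], [3.5, 0, 0, 0.1, 0], [3.5, 0, 0, 0.1, 0]]}}

```text
t: 24.57
tool_pos: [466.0, -294.4, 254.4]
orientation: [-3.141, 0.0, 0.387]
ft_force: [-0.5, -0.3, -3.4]
finger_gap: 43.8
```

>>> {"op": "apply_moves", "data": {"commands": [[3.5, 0, 0, 0.1, 0], [3.5, 0, 0, 0.1, 0], [3.5, 0, 0, 0.1, 0]]}}

```text
t: 24.82
tool_pos: [466.0, -294.5, 253.4]
orientation: [-3.142, 0.0, 0.387]
ft_force: [-0.8, -0.8, -3.6]
finger_gap: 43.6
```

>>> {"op": "apply_moves", "data": {"commands": [[3.5, 0, 0, 0.1, 0], [3.5, 0, 0, 0.1, 0], [3.5, 0, 0, 0.1, 0]]}}

```text
t: 25.07
tool_pos: [466.0, -294.5, 252.4]
orientation: [-3.141, 0.0, 0.387]
ft_force: [0.2, 0.3, -2.8]
finger_gap: 43.6
```

>>> {"op": "apply_moves", "data": {"commands": [[3.5, 0, 0, 0.1, 0], [3.5, 0, 0, 0.1, 0], [3.5, 0, 0, 0.1, 0]]}}

```text
t: 25.32
tool_pos: [466.0, -294.5, 251.4]
orientation: [-3.141, 0.0, 0.387]
ft_force: [-0.2, -0.1, -3.1]
finger_gap: 43.6
```

>>> {"op": "apply_moves", "data": {"commands": [[3.5, 0, 0, 0.1, 0], [3.5, 0, 0, 0.1, 0], [3.5, 0, 0, 0.1, 0]]}}

```text
t: 25.57
tool_pos: [466.1, -294.5, 250.8]
orientation: [3.141, -0.0, 0.387]
ft_force: [-0.6, 0.4, -0.4]
finger_gap: 43.8
```

Contact at TCP z ≈ 251, about 19 mm deep. I'll press in 1 mm steps.

>>> {"op": "apply_moves", "data": {"commands": [[3.5, 0, 0, 0.1, 0], [3.5, 0, 0, 0.1, 0], [3.5, 0, 0, 0.1, 0]]}}

```text
t: 25.82
tool_pos: [466.1, -294.5, 249.8]
orientation: [3.141, -0.0, 0.387]
ft_force: [-0.1, 0.9, 1.5]
finger_gap: 43.5
```

>>> {"op": "apply_moves", "data": {"commands": [[3.5, 0, 0, 0.1, 0], [3.5, 0, 0, 0.1, 0], [3.5, 0, 0, 0.1, 0]]}}

```text
t: 26.07
tool_pos: [466.1, -294.5, 248.5]
orientation: [3.141, -0.0, 0.387]
ft_force: [-0.5, 1.1, 0.7]
finger_gap: 43.7
```

>>> {"op": "apply_moves", "data": {"commands": [[3.5, 0, 0, 0.1, 0], [3.5, 0, 0, 0.1, 0], [3.5, 0, 0, 0.1, 0]]}}

```text
t: 26.32
tool_pos: [466.1, -294.5, 247.4]
orientation: [3.141, -0.0, 0.387]
ft_force: [0.1, -0.2, 1.3]
finger_gap: 43.7
```

>>> {"op": "apply_moves", "data": {"commands": [[3.5, 0, 0, 0.1, 0], [3.5, 0, 0, 0.1, 0], [3.5, 0, 0, 0.1, 0]]}}

```text
t: 26.57
tool_pos: [466.1, -294.5, 246.4]
orientation: [3.141, -0.0, 0.387]
ft_force: [0.0, 0.1, 0.7]
finger_gap: 43.6
```

>>> {"op": "apply_moves", "data": {"commands": [[3.5, 0, 0, 0.05, 0], [3.5, 0, 0, 0.05, 0], [3.5, 0, 0, 0.05, 0]]}}

```text
t: 26.82
tool_pos: [466.1, -294.5, 246.0]
orientation: [3.141, -0.0, 0.387]
ft_force: [-0.3, -0.1, 1.3]
finger_gap: 43.7
```

>>> {"op": "apply_moves", "data": {"commands": [[3.5, 0, 0, 0.05, 0], [3.5, 0, 0, 0.05, 0], [3.5, 0, 0, 0.05, 0]]}}

```text
t: 27.07
tool_pos: [466.1, -294.5, 245.7]
orientation: [3.141, -0.0, 0.387]
ft_force: [-0.1, 0.7, 3.5]
finger_gap: 43.9
```

>>> {"op": "apply_moves", "data": {"commands": [[3.5, 0, 0, 0.05, 0], [3.5, 0, 0, 0.05, 0], [3.5, 0, 0, 0.05, 0]]}}

```text
t: 27.32
tool_pos: [466.1, -294.5, 245.5]
orientation: [3.141, -0.0, 0.387]
ft_force: [-0.3, 1.1, 6.1]
finger_gap: 43.6
```

>>> {"op": "apply_moves", "data": {"commands": [[3.5, 0, 0, 0.05, 0], [3.5, 0, 0, 0.05, 0], [3.5, 0, 0, 0.05, 0]]}}

```text
t: 27.57
tool_pos: [466.1, -294.5, 245.3]
orientation: [3.141, -0.0, 0.387]
ft_force: [-0.5, 1.8, 8.4]
finger_gap: 43.3
```

>>> {"op": "apply_moves", "data": {"commands": [[3.5, 0, 0, 0.05, 0], [3.5, 0, 0, 0.05, 0], [3.5, 0, 0, 0.05, 0]]}}

```text
t: 27.82
tool_pos: [466.1, -294.5, 245.2]
orientation: [3.141, -0.0, 0.387]
ft_force: [-1.4, 1.1, 11.2]
finger_gap: 43.8
```

>>> {"op": "apply_moves", "data": {"commands": [[3.5, 0, 0, 0.02, 0], [3.5, 0, 0, 0.02, 0], [3.5, 0, 0, 0.02, 0], [3.5, 0, 0, -0.1, 0], [3.5, 0, 0, -0.18, 0], [3.5, 0, 0, -0.18, 0]]}}

```text
t: 28.32
tool_pos: [466.1, -294.5, 245.7]
orientation: [3.141, -0.0, 0.387]
ft_force: [-0.1, 0.8, 2.7]
finger_gap: 43.7
```

>>> {"op": "apply_moves", "data": {"commands": [[4.6, 0, 0, 0, 0], [5, 0, 0, 0, 0], [6, 0, 0, 0, 0], [7, 0, 0, 0, 0], [8, 0, 0, 0, 0], [8, 0, 0, 0, 0], [8, 0, 0, 0, 0], [8, 0, 0, 0, 0]]}}

```text
t: 28.98
tool_pos: [466.0, -294.5, 245.7]
orientation: [-3.142, 0.0, 0.387]
ft_force: [-0.4, -0.3, -0.5]
finger_gap: 77.6
```

>>> {"op": "apply_moves", "data": {"commands": [[8, 0, 0, -2, 0], [8, 0, 0, -6, 0], [8, 0, 0, -10, 0], [8, 0, 0, -14, 0], [8, 0, 0, -14, 0], [8, 0, 0, -14, 0], [8, 0, 0, -14, 0], [8, 0, 0, -14, 0]]}}

```text
t: 29.65
tool_pos: [465.5, -294.0, 384.3]
orientation: [-3.138, 0.001, 0.387]
ft_force: [0.0, -0.0, -0.2]
finger_gap: 80.0
```

```bash
python3 - <<'E'
from sock import *
for i in range(4): get_image("wrist")
P=camera_params("wrist"); w=get_image("wrist"); a=get_image("scene"); b=get_image("top"); s=status.read_state(); print(s['tool_pos'],s['ft_force'],s['t'])
for z in(90,92,94):
  uv=pix(P,(466,-294.5,z)); print(z,rect(P,w,uv,z,45,170))
cv2.imwrite("pics/f.png",np.hstack([cv2.resize(a[130:260,180:480],None,fx=1.5,fy=1.5),cv2.resize(w[120:320,200:440],(234,195))]))
Q=camera_params("top")
try: print("light by top",rect(Q,b,pix(Q,(508.6,262,76)),76,18,170))
except Exception as e: print(e)
E
```

```text
[ 466.01227157 -294.49196515  385.06668769] [-0.56637141 -0.15818884 -0.22230748] 30.0
90 ((465.9628601074219, -294.84490966796875), (43.69005584716797, 35.25510787963867), 22.228099822998047)
92 ((465.7839050292969, -294.40399169921875), (43.37248611450195, 34.99882888793945), 22.228124618530273)
94 ((465.60491943359375, -293.9630432128906), (43.05485153198242, 34.74252700805664), 22.228107452392578)
light by top ((508.2782287597656, 263.15142822265625), (42.606231689453125, 35.25022506713867), -17.57403564453125)
```

View pics/f.png

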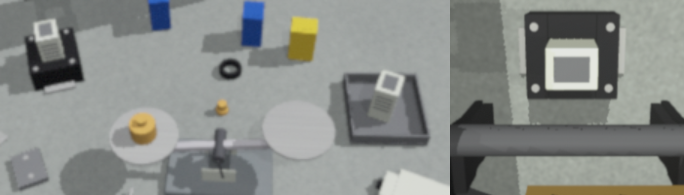

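The final picture shows the heavy relay upright in the socket, the light one upright in the tray, and the other things unmoved. I'm handing it in.

```bash
python3 -c "
from station import workorder; print(workorder.finish_job())"
```

```text
the job is handed in; nothing more can be done
None
```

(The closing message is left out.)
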